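Chuck a spark plug and slide it to the click stop

TASK

At a swap-meet stall, a used spark plug stands loose in the open chuck of a small inspection slide. With the stage still parked, turn the chuck sleeve clockwise until the jaws grip the plug firmly, then slide the stage along its rail, against its return spring, until you feel its ball drop into the one notch, near the scope. Finish while still holding it there at rest in the notch - do not let go, or the spring takes it back - and leave the other goods on the table as they are.

Things in the scene. Friction and masses are not known exactly. Their poses are not given: they have to be found in the camera images.
- base: the slide's fixed base: grey plate with two low aluminium rails, 70 wide (x) by 314 long (y), rails 20 high, end blocks 24 high, open channel between the rails; origin at the centre of its underside on the table. Its y axis is the rail, its z is up; the scope stands on its +x side
- stage (a joint): travel of the stage along the base's +y (m): 0 = parked at the -y end, 0.15 = far stop. A return spring pulls it back to 0 with 6 N at 0 rising by 3 N per 100 mm; rail friction about 1 N. The one notch lies between 0.06 and 0.125. Parked, the stage's centre is 85 mm to -y of the base's origin
- stage_top (a point): centre of the top face of the stage, an aluminium block 58 (x) by 60 (y) by 18 mm, top 39 mm above the table; axes as the base. The chuck stands on it
- sleeve (a joint): angle of the chuck sleeve (rad): grows as it is turned clockwise seen from above; starts 0 to 0.3, jaws meet the plug at about 1.0 and grip firmly at 1.2 to 1.4, hard stop at 1.6; friction 0.2 N m, stays where it is left. The three jaws close 2 mm per rad together
- grip (a point): on the axis of the sleeve, 64 mm above the table, the height at which to hold it with the fingers pointing down. The sleeve is a knurled steel ring, 40 mm outside diameter, from 40 to 69 mm above the table; it can be held from any side, and the stage can be slid by it. Turns with the sleeve
- jaw0: one of the three dark steel jaws inside the sleeve, 120 degrees apart, their tops 67 mm above the table; they stand at 7 mm from the chuck's axis when open; origin on the chuck's axis at the stage's underside
- plug: spark plug 56 mm long, white insulator 10 mm diameter (29 long) downward in the chuck, steel hexagon 18 mm and thread 14 mm upward, its top 99 mm above the table; origin at the centre of its lower end, z up along it
- ball (a joint): how far the spring ball under the stage has dropped (m): about 0.0006 on the flat bar, about 0.0038 at the bottom of the notch. The notch is a V across the bar, 14 mm wide, the ball enters it about 6 mm before its middle; in the notch the ball pulls the stage towards the middle with about 5 N, so the push falls by about 5 N on the way in and rises again by 5 N or more beyond the middle
- scope: small black scope lying on a low stand on the slide's +x side, 140 mm from the rail's middle line, lens towards the rail, its nose 99 mm from that line, top 90 mm above the table; origin at the centre of its foot. The notch lies within 8 mm, along the base's y, of where the scope looks
- piston: bystander: aluminium piston 78 mm diameter, 62 high, standing; origin at the centre of its underside
- carton: bystander: cardboard box 75 x 75 x 85 high; origin at the centre of its underside
- lens: bystander: red tail-lamp lens 50 x 120 x 28 high, lying; origin at the centre of its underside
- filter: bystander: white oil-filter can 76 mm diameter, 95 high; origin at the centre of its underside

How it is judged:
By the outcome, as a careful person would: the job done as asked, in the order asked, and still so for the second after the job is handed in, while the arm keeps its last pose, push and grip.
It also fails if it takes over 58 s, if anything falls off the work surface, if the arm or the gripper's body presses on something with over 40 N, if the wrist force passes 120 N, or if a joint passes its speed limit or range.

ROBOT

A 7-joint arm with a two-finger parallel gripper is mounted at the origin on the work surface. World frame = base frame: x ahead of the robot, y to its left, z up, the work surface at z = 0. Lengths are in m, angles in rad, forces in N, time in s.
With the tool pointing down it reaches from about 0.425 to 0.925 m from the base axis. Payload 6.8 kg.
Tool frame: the origin (TCP) lies midway between the tips of the shut fingers; the grasp point (between the pads) lies 19 mm behind it; y points along the fingers, z is the direction in which the jaws open and shut, and the axes are right-handed (so a half turn about y gives the same grasp; the last joint's range is limited). The gripper opens to 85 mm and grips with 20 to 120 N. Pads are 22 mm wide; open, the fingers measure 114 mm over their backs; the gripper's body (76 mm by 85 mm) begins 54 mm behind the grasp point. The pads swing forward as they close: fully open they stand 13 mm farther back than shut.
Start: joints at [-1.452, 0.477, 0.022, 1.555, -0.011, 1.109, -0.083], TCP at [0.152, 0.658, 0.231] pointing down, gripper open.
Joint ranges: [-2.96, 2.96], [-0.34, 2.1], [-1.41, 1.46], [0.24, 2.44], [-1.37, 4.51], [0.17, 1.92], [-2.96, 2.96]. Speed limits (rad/s): [2.39, 2.39, 3.14, 3.14, 3.14, 3.14, 3.14].

INTERFACE

Orientations are given as a unit quaternion [w, x, y, z].
In Python, from station import bot gives the robot as it stands. The module is installed in compiled form; this text tells all that it offers.
- The arm moves only by the shell command python3 -m crank 'ROWS' [FORCE]. ROWS is JSON, a list of rows, each an object with "linear": the shift along the tool's x, y, z in m, a list of three; "dr": the turn, a rotation vector about the tool's x, y, z in degrees, a list of three; "hand": the gripper command: -1 is shut, 1 is fully open, values between are in proportion. A call has 1 to 10 rows; each row is the pose to reach, as a shift and turn from the pose commanded when the call began, along the tool's axes at that moment; what a row does not reach only later rows make up. A row lasts 1/12 s, in which the tool goes at most 41.7 mm and 7.16 degrees, less where a joint would pass 70% of its speed; a pose out of reach is approached as far as the arm can. A call with a gripper value outside its range is refused whole. The fingers move at their own pace and stop on an object; FORCE is the grip in N (left out, the last holds). Time passes only in rows, so rows that repeat a pose let the fingers close. It gives the time, the measured TCP pose, the force and the opening at its end, in the units of the state.
- bot.get_obs(): the state, without advancing time (a new reading comes with each control period).
- bot.read_camera(name): name is "scene" or "top" or "wrist"; returns the picture (384x512x3 uint8, blue, green, red); there is no depth.
- bot.camera_params(name): a dict with "K" (3x3 intrinsics, pixels), "R" (3x3) and "t" (3): a world point X has camera coordinates R X + t; the wrist camera has in their place "hand_eye" (4x4, takes a point from camera to tool coordinates, whose origin is the TCP and whose axes are the tool frame's). Camera axes: x right, y down, z forward; pixel columns grow to the right and rows downward; lengths in m; the calibration is good to about 2 mm. A picture is of the moment at which its call begins: read the wrist's pose just before it. camera_params takes no time and is no camera call.
- bot.hand_in(): hands the job in, once; it reports no verdict.
Trained networks look in the newest picture that a camera, given by its name, has taken for a name from the list of things; names that differ only in an ending like _2 or _b are one class to them, and where a whole thing is asked for, a point or a joint stands for the part that bears it (a point fixed in the world has none). Each returns a list of dicts, best first, with "score" (0 to 1); they miss things now and then, are a little off and sometimes report something else, mostly with a low value. They report only what shows in the picture. A call takes as long as a camera call.
- bot.search_frame(camera, target): "extent" ([left, top, right, bottom] in pixels, round what is visible of it).
- bot.cut_out(camera, target): "pixels" (384x512 bool, what is visible of it) and "extent" ([left, top, right, bottom] in pixels, round what is visible of it).
- bot.place_of(camera, target): "xy" ([column, row] in pixels: a listed point, or the origin of a listed thing).
The state is a dict: "t": time; "q": joint angles; "joint_vel": joint speeds; "joint_torque": joint torques, N m; "eef_pos": TCP position; "tool_rot": TCP orientation; "contact_force": force on the tool from outside, world axes, zero at the start; "torque": the same for the moment, N m; "gripper_width": opening from 0.0 (shut) to 1.0 (fully open).
Only numpy, scipy, OpenCV 4.12 (cv2) and the standard library are available. Lean on these libraries where they do the work, as an engineer would, in place of code of your own. Each camera call takes 0.05 s, during which the arm holds its last target. There are 200 camera calls.

## Working session

There is one attempt and no reset: what is moved stays moved. The work goes in short steps, Python scripts to look and compute and a shell command to move; the robot and the scene stay as the last step left them, time stands still between calls to the robot, and variables do not carry over. Pictures are saved under pics/ and viewed, about 8 in all and at most 12, crops included, and the job is handed in when it is done.

```bash
mkdir -p pics; cat > h.py <<'E'
import numpy as np, cv2
from scipy.spatial.transform import Rotation as Ro
from station import bot
def Rq(q): return Ro.from_quat([q[1],q[2],q[3],q[0]]).as_matrix()
def ray(cam,px,obs=None):
    p=bot.camera_params(cam);K=np.array(p["K"])
    d=np.linalg.solve(K,[px[0],px[1],1.])
    if cam=="wrist":
        H=np.array(p["hand_eye"]);R=Rq(obs["tool_rot"]);
        return R@H[:3,3]+obs["eef_pos"],R@H[:3,:3]@d
    R=np.array(p["R"]);t=np.array(p["t"]);return -R.T@t,R.T@d
def atz(cam,px,z,obs=None):
    o,d=ray(cam,px,obs);return o+d*(z-o[2])/d[2]
E
python3 - <<'E'
from h import *
o=bot.get_obs();print({k:np.round(v,3).tolist() for k,v in o.items()});print(Rq(o["tool_rot"]).round(3))
ims=[bot.read_camera(c) for c in("scene","top")]
cv2.imwrite("pics/a.png",ims[0]);cv2.imwrite("pics/b.png",ims[1])
Z={"base":0,"stage_top":.039,"grip":.064,"plug":.043,"scope":0,"piston":0,"carton":0,"lens":0,"filter":0,"jaw0":.021}
for c in("scene","top"):
  for n,z in Z.items():
    for r in bot.place_of(c,n)[:2]: print(c,n,round(r["score"],2),np.round(r["xy"]),atz(c,r["xy"],z).round(4))
E
```

```text
{'t': 0.0, 'q': [-1.452, 0.478, 0.022, 1.556, -0.011, 1.109, -0.083], 'joint_vel': [-0.0, 0.0, -0.0, 0.0, 0.002, 0.002, 0.0], 'joint_torque': [0.0, -59.646, 1.608, -28.12, 0.012, 0.009, -0.0], 'eef_pos': [0.152, 0.657, 0.23], 'tool_rot': [-0.702, 0.703, -0.08, 0.08], 'contact_force': [-0.129, 0.742, 0.25], 'torque': [0.018, -0.004, -0.009], 'gripper_width': 0.998}
[[ 0.974 -0.     0.225]
 [-0.225 -0.002  0.974]
 [ 0.    -1.    -0.002]]
scene base 0.72 [238. 209.] [ 0.5543 -0.0144  0.    ]
scene base 0.53 [208. 205.] [ 0.5038 -0.0693  0.    ]
scene stage_top 0.97 [207. 207.] [ 0.5494 -0.0926  0.039 ]
scene grip 0.8 [203. 196.] [ 0.538  -0.0956  0.064 ]
scene grip 0.52 [ 99. 318.] [ 0.7257 -0.3674  0.064 ]
scene plug 0.41 [206. 210.] [ 0.5611 -0.1015  0.043 ]
scene scope 0.72 [266. 248.] [ 0.696 -0.026  0.   ]
scene piston 0.41 [266. 249.] [ 0.6985 -0.0285  0.    ]
scene carton 0.79 [ 72. 238.] [ 0.4427 -0.3772  0.    ]
scene lens 0.96 [369. 181.] [0.643  0.3409 0.    ]
scene filter 0.9 [100. 317.] [ 0.6761 -0.3702  0.    ]
top base 0.65 [261. 210.] [ 0.5497 -0.0129  0.    ]
top stage_top 0.78 [295. 212.] [ 0.5405 -0.0906  0.039 ]
top grip 0.53 [298. 209.] [ 0.5444 -0.0965  0.064 ]
top plug 0.62 [295. 210.] [ 0.5443 -0.0901  0.043 ]
top scope 0.71 [262. 153.] [ 0.6893 -0.0181  0.    ]
top piston 0.61 [117. 247.] [0.4674 0.3272 0.    ]
top carton 0.73 [415. 246.] [ 0.4577 -0.3747  0.    ]
top lens 0.7 [115. 176.] [0.6374 0.3371 0.    ]
top lens 0.3 [263. 211.] [ 0.5463 -0.0174  0.    ]
top filter 0.57 [410. 155.] [ 0.678  -0.3766  0.    ]
```

View pics/a.png

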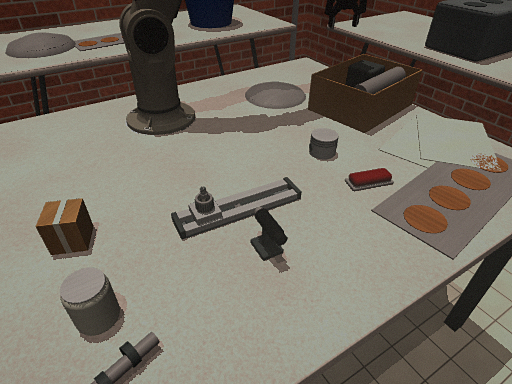

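View pics/b.png

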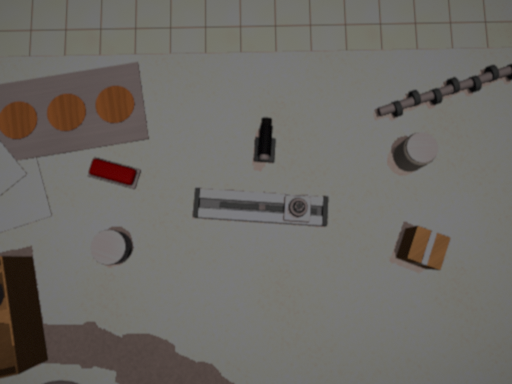

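The scene view shows the slide at (175–300, 180–235), with the chuck and plug at (204, 200). The top view shows the base from (195, 203) to (327, 211), the chuck at (298, 208) and the scope at (264, 140). The stage is parked at the -y end, and the networks' points agree with this. Next I'll get the yaw.

```bash
python3 - <<'E'
from h import *
bot.read_camera("top")
for n,z in(("base",.02),("scope",.03)):
    m=bot.cut_out("top",n)[0]["pixels"]; ys,xs=np.nonzero(m)
    P=np.array([atz("top",(x,y),z)[:2] for x,y in zip(xs,ys)]).astype(np.float32)
    r=cv2.minAreaRect(P);print(n,r,cv2.boxPoints(r).round(3).tolist())
o=bot.get_obs();R=Rq(o["tool_rot"])
for w in([.45,.3,.23],[.50,-.10,.25]): print((R.T@(np.array(w)-o["eef_pos"])).round(3))
E
```

```text
Traceback (most recent call last):
  File "h.py", line 13, in atz
    o,d=ray(cam,px,obs);return o+d*(z-o[2])/d[2]
        ~~~^^^^^^^^^^^^
  File "h.py", line 6, in ray
    p=bot.camera_params(cam);K=np.array(p["K"])
ValueError: time passes only in moves, steps and waits
```

```bash
sed -i 's/^def ray/import functools\ncp=functools.lru_cache(None)(bot.camera_params)\ndef ray/; s/p=bot.camera_params(cam)/p=cp(cam)/' h.py; python3 - <<'E'
from h import *
bot.read_camera("top")
for n,z in(("base",.02),("scope",.03)):
    m=bot.cut_out("top",n)[0]["pixels"]; ys,xs=np.nonzero(m)
    P=np.array([atz("top",(x,y),z)[:2] for x,y in zip(xs,ys)]).astype(np.float32)
    r=cv2.minAreaRect(P);print(n,r,cv2.boxPoints(r).round(3).tolist())
o=bot.get_obs();print(o["t"]);R=Rq(o["tool_rot"])
for w in([.45,.3,.23],[.50,-.10,.25]): print((R.T@(np.array(w)-o["eef_pos"])).round(3))
E
```

```text
base ((0.5539825558662415, -0.010122105479240417), (0.3156847059726715, 0.07210822403430939), 84.88684844970703) [[0.5040000081062317, -0.164000004529953], [0.5759999752044678, -0.17100000381469727], [0.6039999723434448, 0.14399999380111694], [0.5320000052452087, 0.15000000596046448]]
scope ((0.7130138874053955, -0.023330938071012497), (0.05197541043162346, 0.10704271495342255), 89.03006744384766) [[0.6589999794960022, -0.04800000041723251], [0.765999972820282, -0.05000000074505806], [0.7670000195503235, 0.0020000000949949026], [0.6600000262260437, 0.004000000189989805]]
1.35
[ 0.371  0.001 -0.282]
[ 0.51  -0.019 -0.66 ]
```

```bash
python3 -m crank '[{"linear":[0.37,0,-0.28],"dr":[0,0,0],"hand":1},{"linear":[0.37,0,-0.28],"dr":[0,0,0],"hand":1},{"linear":[0.37,0,-0.28],"dr":[0,0,0],"hand":1},{"linear":[0.37,0,-0.28],"dr":[0,0,0],"hand":1},{"linear":[0.37,0,-0.28],"dr":[0,0,0],"hand":1},{"linear":[0.37,0,-0.28],"dr":[0,0,0],"hand":1},{"linear":[0.37,0,-0.28],"dr":[0,0,0],"hand":1},{"linear":[0.37,0,-0.28],"dr":[0,0,0],"hand":1},{"linear":[0.37,0,-0.28],"dr":[0,0,0],"hand":1},{"linear":[0.37,0,-0.28],"dr":[0,0,0],"hand":1}]' 100; python3 - <<'E'
from h import *
o=bot.get_obs();print(np.round(o["q"],3));R=Rq(o["tool_rot"])
print((R.T@(np.array([.5,-.1,.25])-o["eef_pos"])).round(3),R.round(3))
E
```

```text
t: 2.18
eef_pos: [0.42, 0.3363, 0.2317]
tool_rot: [0.703, -0.702, 0.08, -0.08]
contact_force: [1.4, 1.1, -0.9]
gripper_width: 1.001
[-0.931  0.251  0.166  1.893 -0.049  1.001  0.601]
[ 0.176 -0.019 -0.407] [[ 0.974  0.001  0.225]
 [-0.225  0.001  0.974]
 [ 0.    -1.     0.001]]
```

```bash
python3 -m crank '[{"linear":[0.18,0,-0.41],"dr":[0,7,0],"hand":1},{"linear":[0.18,0,-0.41],"dr":[0,14,0],"hand":1},{"linear":[0.18,0,-0.41],"dr":[0,21,0],"hand":1},{"linear":[0.18,0,-0.41],"dr":[0,28,0],"hand":1},{"linear":[0.18,0,-0.41],"dr":[0,35,0],"hand":1},{"linear":[0.18,0,-0.41],"dr":[0,42,0],"hand":1},{"linear":[0.18,0,-0.41],"dr":[0,49,0],"hand":1},{"linear":[0.18,0,-0.41],"dr":[0,56,0],"hand":1},{"linear":[0.18,0,-0.41],"dr":[0,63,0],"hand":1},{"linear":[0.18,0,-0.41],"dr":[0,70,0],"hand":1}]'; python3 - <<'E'
from h import *
o=bot.get_obs();print(np.round(o["q"],3));R=Rq(o["tool_rot"]);print(R.round(3))
print((R.T@(np.array([.535,-.096,.2])-o["eef_pos"])).round(3))
print(np.array(cp("wrist")["hand_eye"]).round(3))
E
```

```text
t: 3.02
eef_pos: [0.4965, -0.0734, 0.2318]
tool_rot: [0.529, -0.528, 0.47, -0.47]
contact_force: [1.2, -0.1, -1.0]
gripper_width: 0.997
[-0.491  0.206  0.597  1.993 -0.139  0.981  0.289]
[[ 0.116  0.001  0.993]
 [-0.993  0.001  0.116]
 [-0.    -1.     0.001]]
[0.027 0.032 0.036]
[[-0.001  0.955  0.298 -0.075]
 [ 0.    -0.298  0.955 -0.142]
 [ 1.     0.001 -0.    -0.   ]
 [ 0.     0.     0.     1.   ]]
```

```bash
python3 -m crank '[{"linear":[0.02,0.02,0.046],"dr":[0,6,0],"hand":1},{"linear":[0.02,0.02,0.046],"dr":[0,12,0],"hand":1},{"linear":[0.02,0.02,0.046],"dr":[0,12,0],"hand":1},{"linear":[0.02,0.02,0.046],"dr":[0,12,0],"hand":1}]'; python3 - <<'E'
from h import *
o=bot.get_obs();im=bot.read_camera("wrist");cv2.imwrite("pics/c.png",im)
print(np.round(o["q"],3));R=Rq(o["tool_rot"]);print(R.round(3))
for n,z in {"base":0,"stage_top":.039,"grip":.064,"plug":.043,"jaw0":.021,"scope":0}.items():
    for r in bot.place_of("wrist",n)[:2]: print(n,round(r["score"],2),np.round(r["xy"]),atz("wrist",r["xy"],z,o).round(4))
E
```

```text
t: 3.35
eef_pos: [0.5442, -0.0858, 0.2108]
tool_rot: [0.478, -0.479, 0.521, -0.521]
contact_force: [-1.1, 0.2, 0.0]
gripper_width: 1.001
[-0.457  0.336  0.625  1.908 -0.235  0.972  0.19 ]
[[-0.085 -0.002  0.996]
 [-0.996 -0.001 -0.085]
 [ 0.001 -1.    -0.001]]
base 0.86 [263. 109.] [ 0.5562 -0.013   0.    ]
stage_top 0.64 [262. 184.] [ 0.5484 -0.0969  0.039 ]
grip 0.69 [261. 189.] [ 0.5464 -0.0956  0.064 ]
plug 0.56 [262. 185.] [ 0.5484 -0.0972  0.043 ]
jaw0 0.45 [261. 183.] [ 0.5468 -0.1005  0.021 ]
scope 0.78 [375. 108.] [ 0.6927 -0.0233  0.    ]
```

View pics/c.png

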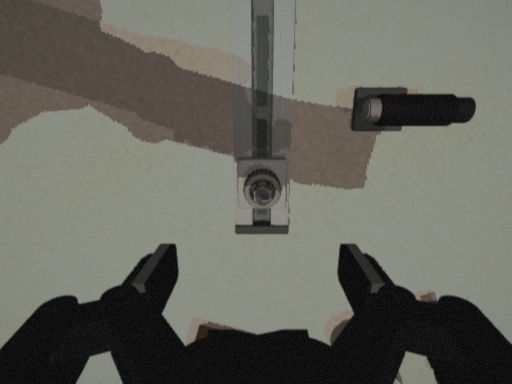

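The wrist view shows the chuck at (262, 188), centred on the rail. The rail is vertical in the picture, so it lies along the tool's -x. The scope at (365–470, 110) is square to it. All three cameras agree on the chuck at (0.547, -0.0965), and the notch should be at a travel of about 0.088. I'll descend now.

```bash
python3 -m crank '[{"linear":[0.0105,0.03,0.0035],"dr":[0,0,0],"hand":1},{"linear":[0.0105,0.065,0.0035],"dr":[0,0,0],"hand":1},{"linear":[0.0105,0.1,0.0035],"dr":[0,0,0],"hand":1},{"linear":[0.0105,0.13,0.0035],"dr":[0,0,0],"hand":1},{"linear":[0.0105,0.15,0.0035],"dr":[0,0,0],"hand":1},{"linear":[0.0105,0.163,0.0035],"dr":[0,0,0],"hand":1},{"linear":[0.0105,0.17,0.0035],"dr":[0,0,0],"hand":1},{"linear":[0.0105,0.17,0.0035],"dr":[0,0,0],"hand":1}]'; python3 - <<'E'
from h import *
o=bot.get_obs();im=bot.read_camera("wrist");cv2.imwrite("pics/d.png",im)
for n,z in {"stage_top":.039,"grip":.064,"plug":.043}.items():
    for r in bot.place_of("wrist",n)[:2]: print(n,round(r["score"],2),np.round(r["xy"]),atz("wrist",r["xy"],z,o).round(4))
E
```

```text
t: 4.37
eef_pos: [0.5466, -0.0962, 0.0406]
tool_rot: [0.478, -0.478, 0.522, -0.521]
contact_force: [0.2, -0.7, 0.5]
gripper_width: 1.0
stage_top 0.73 [257. 244.] [ 0.5461 -0.0962  0.039 ]
plug 0.82 [261. 247.] [ 0.5482 -0.0961  0.043 ]
plug 0.26 [482.  96.] [ 0.6602 -0.0247  0.043 ]
```

View pics/d.png

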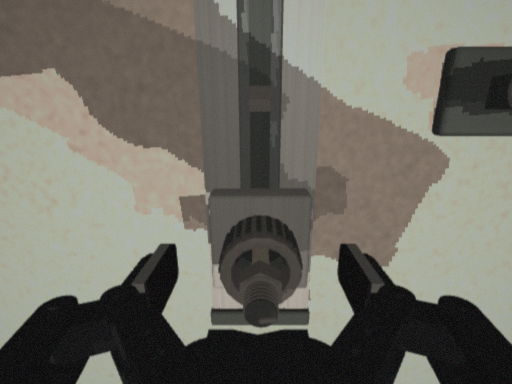

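The picture shows the sleeve at (262, 265), centred between the fingers. There is a lighter patch in the channel at (260, 98), possibly the notch. I'll close on the sleeve.

```bash
python3 -m crank '[{"linear":[0,0,0],"dr":[0,0,0],"hand":-1},{"linear":[0,0,0],"dr":[0,0,0],"hand":-1},{"linear":[0,0,0],"dr":[0,0,0],"hand":-1},{"linear":[0,0,0],"dr":[0,0,0],"hand":-1},{"linear":[0,0,0],"dr":[0,0,0],"hand":-1},{"linear":[0,0,0],"dr":[0,0,0],"hand":-1},{"linear":[0,0,0],"dr":[0,0,0],"hand":-1},{"linear":[0,0,0],"dr":[0,0,0],"hand":-1}]' 100; python3 -c "
from station import bot
o=bot.get_obs();print(o['torque'],o['contact_force'])"
```

```text
t: 5.23
eef_pos: [0.5481, -0.0964, 0.0424]
tool_rot: [-0.478, 0.477, -0.521, 0.522]
contact_force: [-1.8, 1.1, 8.6]
gripper_width: 0.442
[ 0.17057856  0.17273082 -0.08402279] [-1.75228063  1.11464172  8.61814771]
```

Closing left an 8.6 N upward force, so the tips are touching the stage top. I'll ease open, rise 4 mm and close again.

```bash
python3 -m crank '[{"linear":[0,0,0],"dr":[0,0,0],"hand":0.15},{"linear":[0,0,0],"dr":[0,0,0],"hand":0.15},{"linear":[0,-0.004,0],"dr":[0,0,0],"hand":0.15},{"linear":[0,-0.004,0],"dr":[0,0,0],"hand":0.15},{"linear":[0,-0.004,0],"dr":[0,0,0],"hand":-1},{"linear":[0,-0.004,0],"dr":[0,0,0],"hand":-1},{"linear":[0,-0.004,0],"dr":[0,0,0],"hand":-1},{"linear":[0,-0.004,0],"dr":[0,0,0],"hand":-1},{"linear":[0,-0.004,0],"dr":[0,0,0],"hand":-1},{"linear":[0,-0.004,0],"dr":[0,0,0],"hand":-1}]' 100; python3 -c "
from station import bot
o=bot.get_obs();print(o['torque'],o['contact_force'])"
```

```text
t: 6.07
eef_pos: [0.548, -0.0966, 0.0463]
tool_rot: [-0.478, 0.477, -0.521, 0.522]
contact_force: [-1.1, 1.0, 8.4]
gripper_width: 0.434
[ 0.16839271  0.25012005 -0.12761054] [-1.05496214  0.9709792   8.42994817]
```

The upward force stays at the new height, so it comes from the pads swinging forward as they close and is harmless. I'll relieve it with a 2 mm rise and start turning clockwise.

```bash
python3 -m crank '[{"linear":[0,-0.002,0.001],"dr":[0,0,0],"hand":-1},{"linear":[0,-0.002,0.001],"dr":[0,5,0],"hand":-1},{"linear":[0,-0.002,0.001],"dr":[0,10,0],"hand":-1},{"linear":[0,-0.002,0.001],"dr":[0,15,0],"hand":-1},{"linear":[0,-0.002,0.001],"dr":[0,20,0],"hand":-1},{"linear":[0,-0.002,0.001],"dr":[0,25,0],"hand":-1},{"linear":[0,-0.002,0.001],"dr":[0,30,0],"hand":-1},{"linear":[0,-0.002,0.001],"dr":[0,30,0],"hand":-1}]' 100; cat > s.py <<'E'
from h import *
o=bot.get_obs();R=Rq(o["tool_rot"]);print("zang",np.degrees(np.arctan2(R[1,2],R[0,2])).round(2),"M",o['torque'].round(3) if hasattr(o['torque'],'round') else o['torque'],np.round(o['contact_force'],1))
E
python3 s.py
```

```text
t: 6.73
eef_pos: [0.5479, -0.0966, 0.0466]
tool_rot: [-0.325, 0.326, -0.627, 0.628]
contact_force: [2.3, -1.0, -9.5]
gripper_width: 0.435
zang -35.14 M [-0.365 -0.614 -0.172] [ 2.3 -1.  -9.5]
```

```bash
python3 -m crank '[{"linear":[0,0.001,0],"dr":[0,5,0],"hand":-1},{"linear":[0,0.001,0],"dr":[0,5,0],"hand":-1},{"linear":[0,0.001,0],"dr":[0,5,0],"hand":-1}]'|grep t:; python3 s.py;  python3 -m crank '[{"linear":[0,0,0],"dr":[0,5,0],"hand":-1},{"linear":[0,0,0],"dr":[0,5,0],"hand":-1},{"linear":[0,0,0],"dr":[0,5,0],"hand":-1}]'|grep t:; python3 s.py;  python3 -m crank '[{"linear":[0,0,0],"dr":[0,5,0],"hand":-1},{"linear":[0,0,0],"dr":[0,5,0],"hand":-1},{"linear":[0,0,0],"dr":[0,5,0],"hand":-1}]'|grep t:; python3 s.py;
```

```text
t: 6.98
tool_rot: [0.299, -0.3, 0.641, -0.64]
zang -39.88 M [-0.059  0.086 -0.283] [-1.   0.1  1.8]
t: 7.23
tool_rot: [0.272, -0.272, 0.653, -0.653]
zang -44.83 M [-0.088  0.137 -0.21 ] [-2.4  0.5  2.5]
t: 7.48
tool_rot: [0.243, -0.243, 0.664, -0.664]
zang -49.8 M [-0.111  0.347 -0.211] [-1.5  0.1  4.8]
```

Mz of about -0.2 matches the sleeve friction, so the sleeve is turning. I'll continue in small steps until the torque rises.

```bash
python3 -m crank '[{"linear":[0,0,0],"dr":[0,4,0],"hand":-1},{"linear":[0,0,0],"dr":[0,4,0],"hand":-1},{"linear":[0,0,0],"dr":[0,4,0],"hand":-1}]'|grep t:; python3 s.py;  python3 -m crank '[{"linear":[0,0,0],"dr":[0,4,0],"hand":-1},{"linear":[0,0,0],"dr":[0,4,0],"hand":-1},{"linear":[0,0,0],"dr":[0,4,0],"hand":-1}]'|grep t:; python3 s.py;  python3 -m crank '[{"linear":[0,0,0],"dr":[0,3,0],"hand":-1},{"linear":[0,0,0],"dr":[0,3,0],"hand":-1},{"linear":[0,0,0],"dr":[0,3,0],"hand":-1}]'|grep t:; python3 s.py;
```

```text
t: 7.73
tool_rot: [0.219, -0.22, 0.672, -0.672]
zang -53.83 M [-0.075  0.361 -0.173] [-1.5  0.1  5.4]
t: 7.98
tool_rot: [0.196, -0.196, 0.68, -0.679]
zang -57.86 M [-0.034  0.37  -0.192] [-2.2 -0.3  4.9]
t: 8.23
tool_rot: [0.178, -0.178, 0.684, -0.684]
zang -60.85 M [-0.092  0.417 -0.134] [-2.3  0.8  5. ]
```

```bash
python3 - <<'E'
from h import *
a=cv2.imread("pics/d.png")[190:340,190:340];b=bot.read_camera("wrist");cv2.imwrite("pics/e0.png",b)
b=b[190:340,190:340]
f=lambda i:cv2.convertScaleAbs(cv2.resize(i,(400,400),interpolation=cv2.INTER_CUBIC),alpha=1.8,beta=20)
cv2.imwrite("pics/e.png",np.hstack([f(a),f(b)]))
E
```

```text
(no output)
```

View pics/e.png

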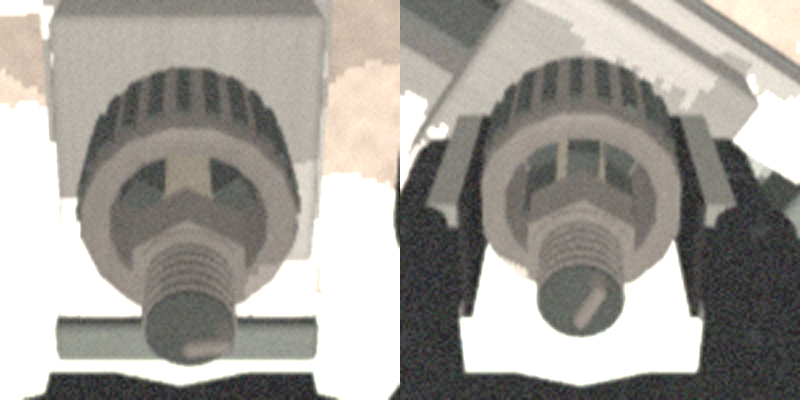

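The crop shows the fingers on both sides of the sleeve. The plug's electrode turned 56° in the picture, so plug and stage stayed still, and the jaws are closer to the plug. With Mz around 0.2 N m the fingers aren't slipping. I'll continue turning.

```bash
python3 -m crank '[{"linear":[0,0,0],"dr":[0,3,0],"hand":-1},{"linear":[0,0,0],"dr":[0,3,0],"hand":-1},{"linear":[0,0,0],"dr":[0,3,0],"hand":-1}]'|grep t:; python3 s.py;  python3 -m crank '[{"linear":[0,0,0],"dr":[0,3,0],"hand":-1},{"linear":[0,0,0],"dr":[0,3,0],"hand":-1},{"linear":[0,0,0],"dr":[0,3,0],"hand":-1}]'|grep t:; python3 s.py;  python3 -m crank '[{"linear":[0,0,0],"dr":[0,3,0],"hand":-1},{"linear":[0,0,0],"dr":[0,3,0],"hand":-1},{"linear":[0,0,0],"dr":[0,3,0],"hand":-1}]'|grep t:; python3 s.py;
```

```text
t: 8.53
tool_rot: [0.16, -0.16, 0.689, -0.689]
zang -63.85 M [-0.037  0.474 -0.111] [-2.8 -0.7  5.1]
t: 8.78
tool_rot: [0.142, -0.142, 0.693, -0.693]
zang -66.86 M [-0.016  0.446 -0.065] [-3.1  0.3  5.6]
t: 9.03
tool_rot: [0.124, -0.124, 0.696, -0.696]
zang -69.86 M [-0.074  0.487 -0.076] [-1.7  0.2  6.2]
```

```bash
sed -i '$a print("tau7",round(float(o["joint_torque"][6]),3))' s.py; python3 s.py; python3 -m crank '[{"linear":[0,0,0],"dr":[0,-1,0],"hand":-1},{"linear":[0,0,0],"dr":[0,-1.5,0],"hand":-1},{"linear":[0,0,0],"dr":[0,-1.5,0],"hand":-1}]'|grep t:; python3 s.py;  python3 -m crank '[{"linear":[0,0,0],"dr":[0,1.5,0],"hand":-1},{"linear":[0,0,0],"dr":[0,1.5,0],"hand":-1},{"linear":[0,0,0],"dr":[0,1.5,0],"hand":-1}]'|grep t:; python3 s.py;  python3 -m crank '[{"linear":[0,0,0],"dr":[0,2,0],"hand":-1},{"linear":[0,0,0],"dr":[0,2,0],"hand":-1},{"linear":[0,0,0],"dr":[0,2,0],"hand":-1}]'|grep t:; python3 s.py;
```

```text
zang -69.86 M [-0.074  0.487 -0.076] [-1.7  0.2  6.2]
tau7 0.026
t: 9.28
tool_rot: [0.133, -0.133, 0.695, -0.694]
zang -68.34 M [-0.023  0.429 -0.115] [-3.2  0.2  5.7]
tau7 0.163
t: 9.53
tool_rot: [0.123, -0.123, 0.696, -0.696]
zang -69.93 M [-0.079  0.534  0.172] [-3.  -0.6  6.9]
tau7 -0.136
t: 9.78
tool_rot: [0.111, -0.111, 0.698, -0.698]
zang -71.93 M [-0.026  0.572  0.011] [-2.9  0.8  6.8]
tau7 -0.077
```

```bash
python3 -m crank '[{"linear":[0,0,0],"dr":[0,-1,0],"hand":-1},{"linear":[0,0,0],"dr":[0,-2,0],"hand":-1},{"linear":[0,0,0],"dr":[0,-3,0],"hand":-1}]'|grep t:; python3 s.py;  python3 -m crank '[{"linear":[0,0,0],"dr":[0,1,0],"hand":-1},{"linear":[0,0,0],"dr":[0,2,0],"hand":-1}]'|grep t:; python3 s.py;  python3 -m crank '[{"linear":[0,0,0],"dr":[0,1,0],"hand":-1}]'|grep t:; python3 s.py; python3 -m crank '[{"linear":[0,0,0],"dr":[0,1,0],"hand":-1}]'|grep t:; python3 s.py; python3 -m crank '[{"linear":[0,0,0],"dr":[0,1,0],"hand":-1}]'|grep t:; python3 s.py
```

```text
t: 10.03
tool_rot: [0.129, -0.129, 0.695, -0.695]
zang -68.91 M [-0.015  0.482 -0.119] [-2.9  0.5  5.4]
tau7 -0.076
t: 10.2
tool_rot: [0.117, -0.117, 0.697, -0.697]
zang -70.96 M [-0.093  0.529  0.293] [-2.4  0.9  5.4]
tau7 -0.01
t: 10.28
tool_rot: [0.111, -0.111, 0.698, -0.698]
zang -71.96 M [-0.006  0.541  0.28 ] [-2.8  0.5  6.6]
tau7 -0.066
t: 10.37
tool_rot: [0.105, -0.105, 0.699, -0.699]
zang -72.96 M [-0.063  0.572  0.362] [-2.6  0.5  5.9]
tau7 -0.075
t: 10.45
tool_rot: [0.099, -0.099, 0.7, -0.7]
zang -73.96 M [-0.061  0.536  0.305] [-3.1  0.3  6.1]
tau7 -0.079
```

In motion the torque is about +0.3 forward and -0.12 in reverse. That is friction plus a small elastic part. To find where the jaws meet the plug, I'll go back 25° and sweep forward again, reading in motion.

```bash
cat > m.py <<'E'
from h import *
o=bot.get_obs();R=Rq(o["tool_rot"]);print((-4.9-np.degrees(np.arctan2(R[1,2],R[0,2]))).round(2),"Mz",round(float(o['torque'][2]),3))
E
python3 -m crank '[{"linear":[0,0,0],"dr":[0,-6,0],"hand":-1},{"linear":[0,0,0],"dr":[0,-12,0],"hand":-1},{"linear":[0,0,0],"dr":[0,-18,0],"hand":-1},{"linear":[0,0,0],"dr":[0,-24,0],"hand":-1},{"linear":[0,0,0],"dr":[0,-29,0],"hand":-1},{"linear":[0,0,0],"dr":[0,-27,0],"hand":-1},{"linear":[0,0,0],"dr":[0,-25,0],"hand":-1}]'>/dev/null; python3 m.py
python3 -m crank '[{"linear":[0,0,0],"dr":[0,2,0],"hand":-1}]'>/dev/null; python3 m.py
python3 -m crank '[{"linear":[0,0,0],"dr":[0,2,0],"hand":-1}]'>/dev/null; python3 m.py
python3 -m crank '[{"linear":[0,0,0],"dr":[0,2,0],"hand":-1}]'>/dev/null; python3 m.py
python3 -m crank '[{"linear":[0,0,0],"dr":[0,2,0],"hand":-1}]'>/dev/null; python3 m.py
python3 -m crank '[{"linear":[0,0,0],"dr":[0,2,0],"hand":-1}]'>/dev/null; python3 m.py
python3 -m crank '[{"linear":[0,0,0],"dr":[0,2,0],"hand":-1}]'>/dev/null; python3 m.py
python3 -m crank '[{"linear":[0,0,0],"dr":[0,2,0],"hand":-1}]'>/dev/null; python3 m.py
python3 -m crank '[{"linear":[0,0,0],"dr":[0,2,0],"hand":-1}]'>/dev/null; python3 m.py
python3 -m crank '[{"linear":[0,0,0],"dr":[0,2,0],"hand":-1}]'>/dev/null; python3 m.py
python3 -m crank '[{"linear":[0,0,0],"dr":[0,2,0],"hand":-1}]'>/dev/null; python3 m.py
python3 -m crank '[{"linear":[0,0,0],"dr":[0,2,0],"hand":-1}]'>/dev/null; python3 m.py
python3 -m crank '[{"linear":[0,0,0],"dr":[0,2,0],"hand":-1}]'>/dev/null; python3 m.py
python3 -m crank '[{"linear":[0,0,0],"dr":[0,2,0],"hand":-1}]'>/dev/null; python3 m.py
```

```text
44.11 Mz 0.187
46.13 Mz 0.197
48.13 Mz 0.188
50.13 Mz 0.226
52.12 Mz 0.245
54.12 Mz 0.219
56.12 Mz 0.242
58.12 Mz 0.211
60.11 Mz 0.266
62.11 Mz 0.228
64.11 Mz 0.349
66.11 Mz 0.3
68.1 Mz 0.293
70.11 Mz 0.336
```

Free friction is 0.2 and the rise begins around 52–58°. That puts the start angle near 0.05 and the sleeve now at about 1.27. I'll go on to about 76° (roughly 1.37), watching for a stop.

```bash

python3 -m crank '[{"linear":[0,0,0],"dr":[0,2,0],"hand":-1}]'>/dev/null; python3 m.py
python3 -m crank '[{"linear":[0,0,0],"dr":[0,2,0],"hand":-1}]'>/dev/null; python3 m.py
python3 -m crank '[{"linear":[0,0,0],"dr":[0,2,0],"hand":-1}]'>/dev/null; python3 m.py; python3 -m crank '[{"linear":[0,0,0],"dr":[0,0,0],"hand":-1},{"linear":[0,0,0],"dr":[0,0,0],"hand":-1}]'; python3 s.py
python3 - <<'E'
from h import *
a=cv2.imread("pics/e0.png")[190:340,190:340];b=bot.read_camera("wrist");cv2.imwrite("pics/f0.png",b)
b=b[190:340,190:340]
f=lambda i:cv2.convertScaleAbs(cv2.resize(i,(400,400),interpolation=cv2.INTER_CUBIC),alpha=1.8,beta=20)
cv2.imwrite("pics/f.png",np.hstack([f(a),f(b)]))
E
```

```text
72.1 Mz 0.323
74.1 Mz 0.331
76.1 Mz 0.34
t: 12.53
eef_pos: [0.5479, -0.0965, 0.0464]
tool_rot: [0.056, -0.056, 0.705, -0.705]
contact_force: [-3.1, 0.5, 6.7]
gripper_width: 0.432
zang -80.96 M [ 0.003  0.601 -0.013] [-3.1  0.5  6.7]
tau7 -0.069
```

View pics/f.png

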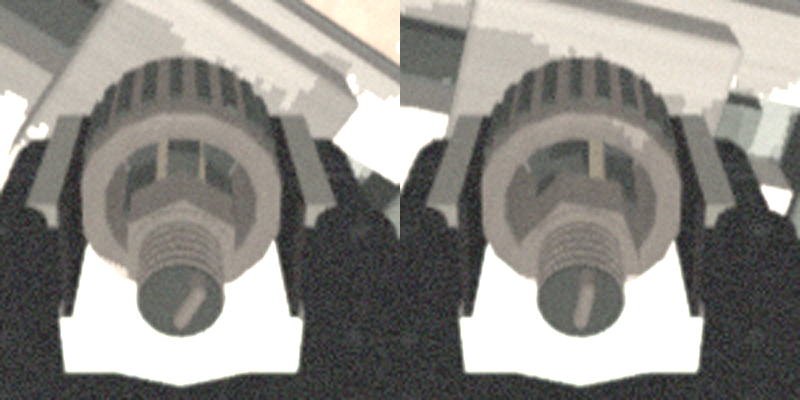

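The knurl keeps its place relative to the fingers, so the sleeve turned with the gripper without slipping. The electrode shows the plug and stage did not move. I'll add 2° for margin, then slide along the rail (u = (0.085, 0.996)): per mm, tool x -0.206 and z -0.978.

```bash
python3 -m crank '[{"linear":[0,0,0],"dr":[0,2,0],"hand":-1}]'>/dev/null; python3 m.py
cat > r.py <<'E'
from h import *
o=bot.get_obs();R=Rq(o["tool_rot"]);u=np.array([.085,.9964,0]);v=np.array([.9964,-.085,0]);F=np.array(o["contact_force"]);d=np.array(o["eef_pos"])-[.5479,-.0965,.0464]
print("t",round(o["t"],2),"travel",(d@u*1e3).round(2),"side",(d@v*1e3).round(2),"z",(d[2]*1e3).round(2),"F u,v,z",(F@u).round(2),(F@v).round(2),F[2].round(2))
E
python3 r.py; python3 - <<'E'
from h import *
R=Rq(bot.get_obs()["tool_rot"]);print(R.T@[.085,.9964,0])
E
python3 -m crank '[{"linear":[-0.0005,0,-0.0025],"dr":[0,0,0],"hand":-1},{"linear":[-0.0012,0,-0.006],"dr":[0,0,0],"hand":-1},{"linear":[-0.0025,0,-0.012],"dr":[0,0,0],"hand":-1},{"linear":[-0.0037,0,-0.018],"dr":[0,0,0],"hand":-1},{"linear":[-0.0041,0,-0.0195],"dr":[0,0,0],"hand":-1},{"linear":[-0.0041,0,-0.0195],"dr":[0,0,0],"hand":-1}]' 110 >/dev/null; python3 r.py
```

```text
78.01 Mz 0.389
t 12.67 travel 0.02 side -0.04 z -0.0 F u,v,z -0.24 -2.32 5.95
[-2.07330615e-01  1.91955942e-04 -9.78290314e-01]
t 13.17 travel 17.35 side -0.03 z 0.04 F u,v,z -6.34 -1.78 2.39
```

```bash
python3 -m crank '[{"linear":[-0.001,0,-0.005],"dr":[0,0,0],"hand":-1},{"linear":[-0.0021,0,-0.01],"dr":[0,0,0],"hand":-1},{"linear":[-0.0032,0,-0.015],"dr":[0,0,0],"hand":-1},{"linear":[-0.0042,0,-0.02],"dr":[0,0,0],"hand":-1},{"linear":[-0.0053,0,-0.025],"dr":[0,0,0],"hand":-1},{"linear":[-0.0064,0,-0.03],"dr":[0,0,0],"hand":-1},{"linear":[-0.0074,0,-0.035],"dr":[0,0,0],"hand":-1},{"linear":[-0.0085,0,-0.04],"dr":[0,0,0],"hand":-1}]' >/dev/null; python3 r.py
python3 -m crank '[{"linear":[-0.0010,0,-0.005],"dr":[0,0,0],"hand":-1},{"linear":[-0.0021,0,-0.010],"dr":[0,0,0],"hand":-1}]' >/dev/null; python3 r.py
python3 -m crank '[{"linear":[-0.0004,0,-0.002],"dr":[0,0,0],"hand":-1}]' >/dev/null; python3 r.py
python3 -m crank '[{"linear":[-0.0004,0,-0.002],"dr":[0,0,0],"hand":-1}]' >/dev/null; python3 r.py
python3 -m crank '[{"linear":[-0.0004,0,-0.002],"dr":[0,0,0],"hand":-1}]' >/dev/null; python3 r.py
```

```text
t 13.83 travel 55.91 side -0.03 z 0.09 F u,v,z -11.71 -0.33 1.86
t 14.0 travel 66.01 side -0.04 z 0.07 F u,v,z -13.3 -2.36 2.32
t 14.08 travel 69.07 side -0.03 z 0.06 F u,v,z -10.17 -2.37 4.41
t 14.17 travel 70.87 side -0.02 z 0.09 F u,v,z -11.03 -1.13 2.25
t 14.25 travel 73.07 side -0.04 z 0.08 F u,v,z -8.48 -0.42 2.56
```

```bash

python3 -m crank '[{"linear":[-0.0002,0,-0.001],"dr":[0,0,0],"hand":-1},{"linear":[-0.0004,0,-0.002],"dr":[0,0,0],"hand":-1}]' >/dev/null; python3 r.py
python3 -m crank '[{"linear":[-0.0002,0,-0.001],"dr":[0,0,0],"hand":-1},{"linear":[-0.0004,0,-0.002],"dr":[0,0,0],"hand":-1}]' >/dev/null; python3 r.py
python3 -m crank '[{"linear":[-0.0002,0,-0.001],"dr":[0,0,0],"hand":-1},{"linear":[-0.0003,0,-0.0015],"dr":[0,0,0],"hand":-1}]' >/dev/null; python3 r.py
python3 -m crank '[{"linear":[-0.0002,0,-0.001],"dr":[0,0,0],"hand":-1},{"linear":[-0.0003,0,-0.0015],"dr":[0,0,0],"hand":-1}]' >/dev/null; python3 r.py
python3 -m crank '[{"linear":[-0.0002,0,-0.001],"dr":[0,0,0],"hand":-1},{"linear":[-0.0003,0,-0.0015],"dr":[0,0,0],"hand":-1}]' >/dev/null; python3 r.py
```

```text
t 14.42 travel 75.53 side -0.03 z 0.08 F u,v,z -6.72 -2.32 3.51
t 14.58 travel 78.69 side -0.05 z 0.04 F u,v,z -4.77 -2.96 5.08
t 14.75 travel 80.77 side -0.04 z 0.04 F u,v,z -5.1 -2.64 5.42
t 14.92 travel 81.47 side -0.05 z 0.05 F u,v,z -8.2 -2.28 3.56
t 15.08 travel 81.77 side -0.05 z 0.08 F u,v,z -11.19 -1.01 2.85
```

The push fell from about 11 N to 4.8 N at 76–80 mm, then climbed while the travel stalled at 81.8 mm. So the ball is at the V's bottom. I'll ease back a touch, hold, and check that it's at rest.

```bash

python3 -m crank '[{"linear":[0.0001,0,0.0004],"dr":[0,0,0],"hand":-1},{"linear":[0.0001,0,0.0004],"dr":[0,0,0],"hand":-1},{"linear":[0.0001,0,0.0004],"dr":[0,0,0],"hand":-1},{"linear":[0.0001,0,0.0004],"dr":[0,0,0],"hand":-1},{"linear":[0.0001,0,0.0004],"dr":[0,0,0],"hand":-1},{"linear":[0.0001,0,0.0004],"dr":[0,0,0],"hand":-1}]' >/dev/null; python3 r.py
python3 -m crank '[{"linear":[0,0,0],"dr":[0,0,0],"hand":-1},{"linear":[0,0,0],"dr":[0,0,0],"hand":-1},{"linear":[0,0,0],"dr":[0,0,0],"hand":-1},{"linear":[0,0,0],"dr":[0,0,0],"hand":-1},{"linear":[0,0,0],"dr":[0,0,0],"hand":-1},{"linear":[0,0,0],"dr":[0,0,0],"hand":-1},{"linear":[0,0,0],"dr":[0,0,0],"hand":-1},{"linear":[0,0,0],"dr":[0,0,0],"hand":-1}]' >/dev/null; python3 r.py
python3 - <<'E'
from h import *
o=bot.get_obs();print(np.abs(o["joint_vel"]).max(),o["gripper_width"])
a=bot.read_camera("scene")
for n,z in {"stage_top":.039,"plug":.043,"base":0}.items():
    for r in bot.place_of("scene",n)[:1]: print(n,round(r["score"],2),atz("scene",r["xy"],z).round(4))
b=bot.read_camera("wrist");cv2.imwrite("pics/g.png",np.hstack([cv2.resize(a[140:300,140:330],(380,320)),cv2.resize(b,(400,320))]))
E
```

```text
t 15.58 travel 81.7 side -0.05 z 0.07 F u,v,z -8.56 -2.45 3.43
t 16.25 travel 81.73 side -0.03 z 0.08 F u,v,z -9.57 -2.46 4.1
0.0021761673876307115 0.4323370673469974
stage_top 0.74 [ 0.5567 -0.0119  0.039 ]
plug 0.64 [ 0.5717 -0.0203  0.043 ]
base 0.58 [ 0.5537 -0.0236  0.    ]
```

View pics/g.png

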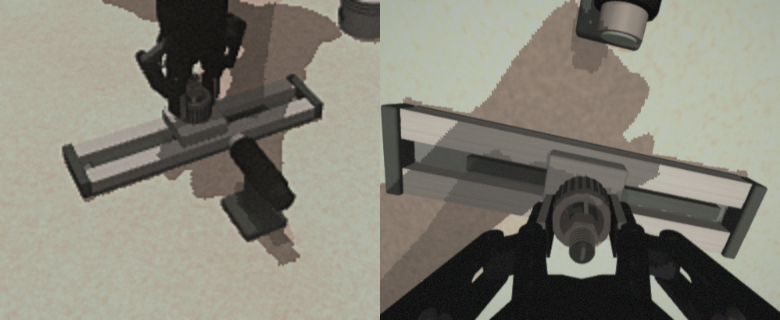

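The stage is held beside the scope, with the plug upright in the chuck and the fingers on the sleeve. It is at rest at 81.7 mm, and the 9.6 N push is what the spring plus friction should give at the notch's middle.

```bash
python3 -c "
from station import bot
print(bot.hand_in())"
```

```text
the job is handed in; nothing more can be done
None
```

The job is handed in: the plug is gripped in the chuck and the arm is still holding the stage in the notch by the scope. It took about 16.5 s of the 58 s, and nothing else on the table was touched.

- **Chuck:** With the stage parked, I turned the sleeve clockwise about 78°, to an estimated 1.4 rad. The torque rose from about 0.2 N m when free to about 0.39 N m. Pictures showed the sleeve turning with the fingers while the plug stayed still.
- **Less certain:** The sleeve's starting angle could not be seen. I inferred it from a small, noisy torque rise as the jaws met the plug, so the final angle could be off by about 0.1 rad. To find that point I backed the sleeve off 25° and retightened it, before sliding the stage.
- **Notch:** The push fell from about 11 N to 4.8 N over 76–80 mm of travel, then rose while the stage stalled at 81.8 mm. I eased back slightly. At hand-in it was at rest at 81.7 mm with a 9.6 N push, what the spring and friction should give at the notch's middle.
- **Checks that disagreed:**
  - The notch is about 6 mm short of where I judged the scope to look, inside the stated 8 mm.
  - The last scene-camera fixes were poor for the base and the plug, each about 10 mm or more off. The stage-top fix agreed with the travel to about 2 mm.

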